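Key the round palette onto its stand

ROBOT

A 7-joint arm with a two-finger parallel gripper is mounted at the origin on the work surface. World frame = base frame: x ahead of the robot, y to its left, z up, the work surface at z = 0. Lengths are in m, angles in degrees, forces in N, time in s.
With the tool pointing down it reaches from about 0.425 to 0.875 m from the base axis. Payload 4.7 kg.
Tool frame: the origin (TCP) lies on the centre line of the jaws, within the pads' length; the fingertips stand ahead of it and the grasp point (between the pads) lies 2 mm behind it (env.tip_reach is the x of the fingertips in the tool frame, in m); x points along the fingers, z is the direction in which the jaws open and shut, and the axes are right-handed (so a half turn about x gives the same grasp; the last joint's range is limited). The gripper opens to 87 mm and grips with 3 to 60 N. Pads are 19 mm wide; open, the fingers measure 117 mm over their backs; the gripper's body (75 mm by 190 mm) begins 51 mm behind the grasp point.
Start: joints at [70.48, 18.392, -4.016, 83.108, 1.295, 78.541, -3.26], TCP at [0.226, -0.61, 0.24] pointing down, gripper open.
Joint ranges: [-163.93, 163.93], [-17.29, 119.83], [-79.2, 71.16], [3.27, 140.29], [-89.18, 269.18], [5.43, 117.66], [-154.24, 154.24]. Speed limits (degrees/s): [147.25, 147.25, 180, 180, 180, 180, 180].

INTERFACE

Orientations are given as [roll, pitch, yaw] about the fixed x, y, z axes, in that order (R = Rz(yaw) Ry(pitch) Rx(roll)).
In Python, from cell import telemetry, optics, env, models gives the robot as it stands.
- The arm moves only by the shell command python3 -m pendant 'ROWS' [FORCE]. ROWS is JSON, a list of rows, each a list of 3 entries, a list of its own where there are three numbers: the finger opening in mm, from 0 to 87, then the shift along the tool's x, y, z in mm, then the turn, a rotation vector about the tool's x, y, z in rad. A call has 1 to 10 rows; each row is the pose to reach, as a shift and turn from the pose commanded when the call began, along the tool's axes at that moment; what a row does not reach only later rows make up. A row lasts 1/12 s, in which the tool goes at most 41.7 mm and 7.16 degrees, less where a joint would pass 70% of its speed; a pose out of reach is approached as far as the arm can. A call with a gripper value outside its range is refused whole. The fingers move at their own pace and stop on an object; FORCE is the grip in N (left out, the last holds). Time passes only in rows, so rows that repeat a pose let the fingers close. It gives the time, the measured TCP pose, the force and the opening at its end, in the units of the state.
- telemetry.get_obs(): the state, without advancing time (a new reading comes with each control period).
- optics.read_camera(name): name is "scene" or "top"; returns a dict with "image" (400x640x3 uint8, blue, green, red), "range_z" (400x640 float32, m along the optical axis (not along the pixel's ray), 0 where there is no reading), "fx", "fy", "cx", "cy" (pixels), "k1" (the pictures are not rectified: a ray, as slopes to the right and down, at radius r is drawn at 1 + k1 r^2 times it, then the intrinsics apply), "cam_to_world" (4x4, takes a point from camera to world coordinates). Camera axes: x right, y up, looking along -z (the intrinsics and any distortion apply to the point x, -y, -z); pixel columns grow to the right and rows downward; lengths in m; the calibration is good to about 2 mm. A picture is of the moment at which its call begins.
- env.sign_off(): hands the job in, once; it reports no verdict.
Trained networks look in the newest picture that a camera, given by its name, has taken for a name from the list of things; names that differ only in an ending like _2 or _b are one class to them, and where a whole thing is asked for, a point or a joint stands for the part that bears it (a point fixed in the world has none). Each returns a list of dicts, best first, with "confidence" (0 to 1); they miss things now and then, are a little off and sometimes report something else, mostly with a low value. They report only what shows in the picture. A call takes as long as a camera call. They do not tell look-alikes from the thing itself.
- models.masks_of(camera, label): "pixels" (400x640 bool, what is visible of it) and "extent" ([left, top, right, bottom] as shares, 0 to 1, of the picture: columns of its width, rows of its height, round what is visible of it).
- models.landmark_of(camera, label): "centre" ([row, column] as shares, 0 to 1, of the picture: columns of its width, rows of its height: a listed point, or the origin of a listed thing).
The state is a dict: "time_s": time; "qpos": joint angles; "joint_velocities": joint speeds; "effort": joint torques, N m; "tool_pos": TCP position; "tool_rot": TCP orientation; "force": force on the tool from outside, world axes, zero at the start; "wrist_torque": the same for the moment, N m; "grip_width": finger opening in m.
Only numpy, scipy, OpenCV 4.12 (cv2) and the standard library are available. Lean on these libraries where they do the work, as an engineer would, in place of code of your own. Each camera call takes 0.05 s, during which the arm holds its last target.

TASK

The round wooden palette sits raised on its stand. Put a fingertip to it and turn it, without picking it up, until the notch in its rim stands over the locating pin on the stand's tongue; then press it straight down until it is fully home on the stand with the pin in the notch, and come away. Do not lift the palette off, and leave the other things on the table where they are.

Things in the scene. Friction and masses are not known exactly. Their poses are not given: they have to be found in the camera images.
- palette: Loose round dark wooden palette, 180 mm across, 12 mm thick, 0.25 to 0.5 kg; its 17 mm centre hole sits round the stand's spindle (1.5 mm play all round). Origin: centre of its underside; z up; x points from the centre to the notch. It rests by its weight on the stand's smooth plate: 1 to 3 N at a well turns it; it turns either way without limit and stays where left. Empty wells on top: see well.
- well (a point): Centre of the floor of one well (on the palette's top, 12 mm above its underside). Four equal round white wells, 56 mm from the palette's centre at 45 (this one), 135, 225, 315 degrees counter-clockwise from the notch: inside 48, outside 56 mm across, walls 14 mm high. A fingertip in a well can push its wall round or press its floor. Axes as palette.
- notch (a point): Point in the notch at the level of the palette's underside, 89 mm from the palette's centre: it comes over the pin's axis when in line. The notch is the only cut in the rim: 15 mm wide, parallel-sided, open outwards, reaching in to 77 mm from the centre, right through the thickness. Axes as palette.
- stand: Fixed stand. Round white-painted foot 150 mm across, 18 mm high, with a 26 mm wide tongue along its x axis reaching 118 mm from the centre, past the palette's rim. Origin: centre of its underside, on the table. A steel spindle 14 mm across rises from the centre to 62 mm above the table. A 132 mm round aluminium plate on the spindle carries the palette: see sleeve.
- sleeve (a joint): How far the stand's plate has gone down, m: 0 raised (at the start; palette's underside 40 mm above the table) to 0.010, a firm stop (underside at 30 mm). No spring: it slides stiffly, keeps its height until pushed and stays where pushed. It takes a press of about 4 to 8 N on the palette. With the notch out of line the palette meets the pin after 2 mm.
- pin (a point): Tip of the locating pin, on the stand's tongue 89 mm from the stand's centre along the stand's x axis, 38 mm above the table. Upright, steel, 10 mm across, its top 5 mm tapering to 4 mm. Out of line with the notch it stands partly under the palette's rim and shows 4 mm outside it. Axes as stand.
- paint_jar: Bystander: small lidded amber glass jar, 38 mm across and 45 mm tall, origin under its middle.
- eraser: Bystander: pink eraser 50 x 22 x 14 mm lying flat, origin under its middle.
- water_cup: Bystander: blue ceramic cup, 72 mm across and 90 mm tall, origin under its middle.
- candle: Bystander: candle in a pink glass, 80 mm across and 85 mm tall, origin under its middle.
- paint_bottle: Bystander: white plastic paint bottle, 44 mm across and 100 mm tall, origin under its middle.
- brush: Bystander: paint brush 190 mm long, lying along its x axis.
- saucer: Bystander: white saucer, 110 mm across and 16 mm tall, origin under its middle.
Things that resemble listed ones, but are neither listed nor needed, are in the scene too. Of the things that look like the stand, the largest one is meant.

How it is judged:
By the outcome, as a careful person would: the job done as asked, in the order asked, and still so for the second after the job is handed in, with the robot touching nothing.
It also fails if it takes over 45 s, if anything falls off the work surface, if the arm or the gripper's body presses on something with over 40 N, if the wrist force passes 120 N, or if a joint passes its speed limit or range.

## Working session

There is one attempt and no reset: what is moved stays moved. The work goes in short steps, Python scripts to look and compute and a shell command to move; the robot and the scene stay as the last step left them, time stands still between calls to the robot, and variables do not carry over. Pictures are saved under pics/ and viewed, and the job is handed in when it is done.

```bash
ls; mkdir -p pics
python3 - <<'E'
from cell import telemetry, optics, env, models
import cv2
o=telemetry.get_obs(); print(o, env.tip_reach)
for n in("scene","top"):
    c=optics.read_camera(n); cv2.imwrite(f"pics/{n}0.png",c["image"]); print(n,c["fx"],c["fy"],c["cx"],c["cy"],c["k1"],c["cam_to_world"])
    for l in("palette","well","notch","stand","pin"):
        print(l,[(round(d["confidence"],2),round(d["centre"][1]*640),round(d["centre"][0]*400)) for d in models.landmark_of(n,l)])
E
```

```text
pics
{'time_s': 0.0, 'qpos': array([70.47970236, 18.43754784, -4.01635265, 83.17580028,  1.29430101,
       78.54056552, -3.26100304]), 'joint_velocities': array([-0.06027748, -0.03602793, -0.06039985,  0.01816756, -0.00780647,
        0.05198019, -0.05438111]), 'effort': array([ 3.27777025e-04, -4.91289353e+01, -4.03906675e-01, -3.12527668e+01,
       -6.40024804e-02,  4.38906380e-02,  1.99510291e-04]), 'tool_pos': array([ 0.2255902 , -0.6090344 ,  0.23847086]), 'tool_rot': array([-177.43084259,   89.89118631,  112.89886118]), 'force': array([ 0.41102147,  0.66947604, -0.03591597]), 'wrist_torque': array([-0.03148072,  0.01440166, -0.02937951]), 'grip_width': 0.08721572116534708} 0.017
scene 373.58149073439756 373.58149073439756 313.9122655058814 194.86929286819208 0.027553055916187744 [[ 0.84283871 -0.42890678  0.32505674  0.83339349]
 [ 0.53813581  0.67810997 -0.50057638 -0.47624853]
 [-0.00572362  0.59682982  0.80234743  0.85710487]
 [ 0.          0.          0.          1.        ]]
palette [(0.68, 303, 223)]
well [(0.93, 311, 203)]
notch [(0.56, 334, 209)]
stand [(0.79, 305, 230), (0.64, 278, 146), (0.56, 401, 187)]
pin [(0.89, 296, 143), (0.75, 430, 187), (0.71, 337, 231), (0.4, 305, 231), (0.34, 417, 242)]
top 465.8636504229707 465.8636504229707 315.91401090750867 192.11624096847038 -0.07835298379884106 [[-0.01175179  0.99229427 -0.12334499  0.385971  ]
 [-0.99984699 -0.01325949 -0.01140962 -0.02018048]
 [-0.01295719  0.12319203  0.99229826  1.22786579]
 [ 0.          0.          0.          1.        ]]
palette [(0.65, 336, 192)]
well [(0.77, 313, 199)]
notch [(0.68, 304, 179)]
stand [(0.79, 234, 140), (0.67, 334, 194), (0.59, 248, 291)]
pin [(0.83, 241, 268), (0.57, 219, 112), (0.53, 322, 162)]
```

View pics/scene0.png

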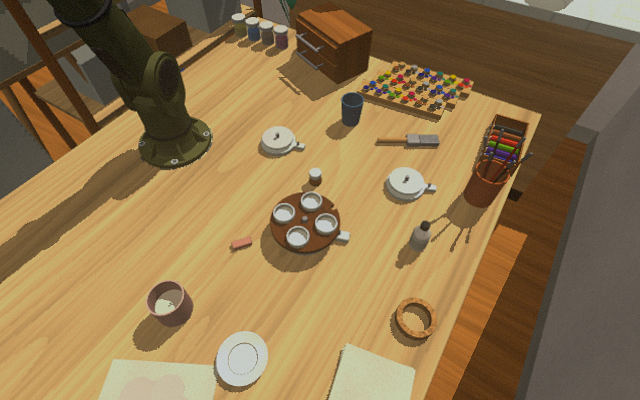

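View pics/top0.png

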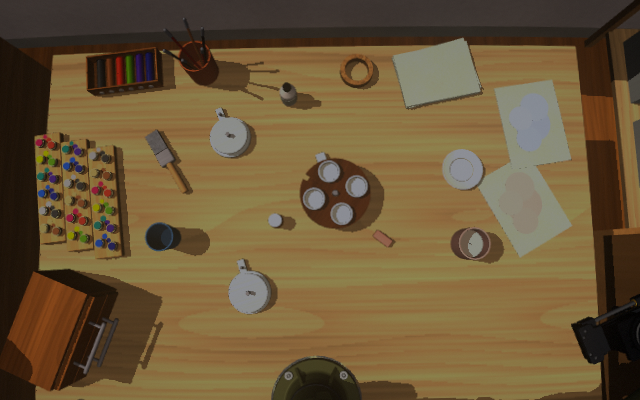

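Run:
```python
import cv2
a=cv2.imread("pics/top0.png")[130:250,260:420]; b=cv2.imread("pics/scene0.png")[150:280,230:390]
cv2.imwrite("pics/ct.png",cv2.resize(a,None,fx=4.8,fy=4.8,interpolation=3)); cv2.imwrite("pics/cs.png",cv2.resize(b,None,fx=4.6,fy=4.6,interpolation=3))
```

```text
(no output)
```

View pics/ct.png

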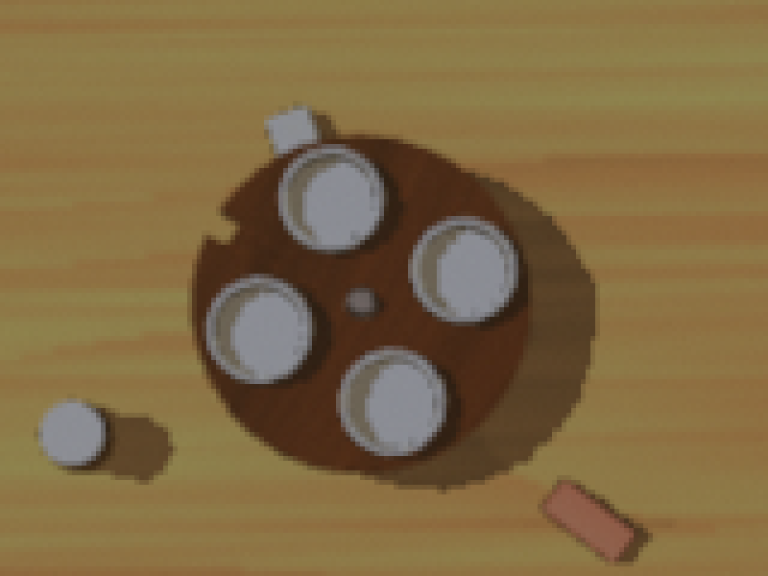

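View pics/cs.png

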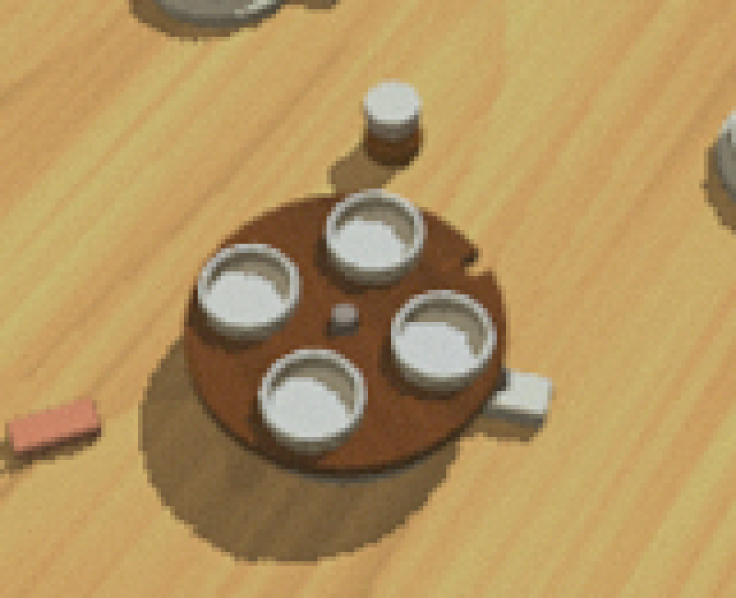

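The stand candidates in the top view are the bare pot-like look-alikes at (230,137) and (249,292), and the one at (335,193) that carries the dark palette. I choose (335,193): it is the largest and holds the palette. The notch shows at about (308,177) and the tongue at (321,157). Next I measure both.

```bash
cat > h.py <<'E'
import numpy as np, cv2
from cell import telemetry, optics, env, models
def KD(c): return np.array([[c["fx"],0,c["cx"]],[0,c["fy"],c["cy"]],[0,0,1.]]), np.array([c["k1"],0,0,0.])
def proj(c,P):
    K,D=KD(c); M=np.linalg.inv(c["cam_to_world"]); q=np.asarray(P,float)@M[:3,:3].T+M[:3,3]
    q=q*[1,-1,-1]; return cv2.projectPoints(q.reshape(-1,1,3),np.zeros(3),np.zeros(3),K,D)[0].reshape(-1,2)
def unp(c,uv,z):
    K,D=KD(c); s=cv2.undistortPoints(np.asarray(uv,float).reshape(-1,1,2),K,D).reshape(-1,2)
    d=np.c_[s[:,0],-s[:,1],-np.ones(len(s))]@c["cam_to_world"][:3,:3].T; o=c["cam_to_world"][:3,3]
    return o+d*((z-o[2])/d[:,2])[:,None]
def outline(ctr,th,ph,dz=0):
    """th notch angle, ph tongue angle (deg)"""
    R=lambda a:np.array([[np.cos(a),-np.sin(a)],[np.sin(a),np.cos(a)]])
    th,ph=np.radians([th,ph]); z=.040-dz; out=[]
    h=np.arcsin(7.5/90); t=np.linspace(h,2*np.pi-h,90)
    p=np.r_[.09*np.c_[np.cos(t),np.sin(t)],[[.077,-.0075],[.077,.0075]],[[.09*np.cos(h),.0075]]]@R(th).T+ctr
    out.append(("pal",np.c_[p,np.full(len(p),z+.012)]))
    t=np.linspace(0,2*np.pi,50)
    for k in range(4):
        a=th+np.radians(45+90*k); w=np.c_[np.cos(t),np.sin(t)]*.028+ctr+.056*np.array([np.cos(a),np.sin(a)])
        out.append(("well",np.c_[w,np.full(50,z+.026)]))
    g=np.array([[.09,-.013],[.118,-.013],[.118,.013],[.09,.013]])@R(ph).T+ctr
    out.append(("ton",np.c_[g,np.full(4,.018)]))
    g=np.c_[np.cos(t),np.sin(t)]*.002+np.array([.089*np.cos(ph),.089*np.sin(ph)])+ctr
    out.append(("pin",np.c_[g,np.full(50,.038)]))
    g=np.c_[np.cos(t),np.sin(t)]*.007+ctr; out.append(("spin",np.c_[g,np.full(50,.062)]))
    return out
def overlay(c,ctr,th,ph,name,s=5,half=75,dz=0,draw=True):
    u0=proj(c,[[*ctr,.05]])[0]; x0,y0=int(u0[0]-half),int(u0[1]-half*.75)
    im=cv2.resize(c["image"][y0:y0+int(half*1.5),x0:x0+2*half],None,fx=s,fy=s,interpolation=cv2.INTER_CUBIC)
    if draw:
      for n,P in outline(ctr,th,ph,dz):
        q=(proj(c,P)-[x0,y0]+.5)*s-.5
        cv2.polylines(im,[np.round(q).astype(np.int32)],n!="ton",{"pal":(0,255,0),"well":(255,255,0),"ton":(0,0,255),"pin":(255,0,255),"spin":(0,255,255)}[n],1)
    cv2.imwrite(name,im)
E
python3 - <<'E'
from h import *
for n in("scene","top"):
    c=optics.read_camera(n); im=c["image"].astype(int)
    ms=models.masks_of(n,"palette"); m=ms[0]; print(n,[(round(d["confidence"],2),d["extent"]) for d in ms])
    ed=cv2.findContours(m["pixels"].astype(np.uint8),cv2.RETR_EXTERNAL,cv2.CHAIN_APPROX_NONE)[0]
    ed=max(ed,key=len).reshape(-1,2); w=unp(c,ed,.052)[:,:2]
    (cx,cy),r=cv2.minEnclosingCircle((w*1000).astype(np.float32)); print("circ",cx,cy,r)
    for l,z in(("notch",.04),("well",.052),("palette",.04)):
        for d in models.landmark_of(n,l): print(l,d["confidence"],unp(c,[[d["centre"][1]*640,d["centre"][0]*400]],z)[0])
    for d in models.landmark_of(n,"pin"): print("pin",d["confidence"],unp(c,[[d["centre"][1]*640,d["centre"][0]*400]],.038)[0])
# hand readings
c=optics.read_camera("top"); f=lambda u,v:(u/4.8+260-.5,v/4.8+130-.5)
print("spindle",unp(c,[f(362,300)],.062)); print("tongue end mid, notch",unp(c,[f(290,112)],.018),unp(c,[f(237,230)],.052))
print("wells",unp(c,[f(331,198),f(464,270),f(260,329),f(393,401)],.066))
c=optics.read_camera("scene"); f=lambda u,v:(u/4.6+230-.5,v/4.6+150-.5)
print("spindle",unp(c,[f(344,313)],.062)); print("tongue corners",unp(c,[f(551,376),f(546,413)],.018),"notch",unp(c,[f(470,268)],.052))
print("wells",unp(c,[f(374,235),f(443,338),f(249,288),f(313,396)],.066))
E
```

```text
scene [(0.66, [0.3609, 0.5973, 0.3894, 0.6192]), (0.64, [0.4181, 0.476, 0.5306, 0.6372])]
circ 435.0319519042969 -191.7740478515625 21.47271728515625
notch 0.96 [0.57672564 0.01325977 0.04      ]
well 0.83 [ 0.51325309 -0.00688094  0.052     ]
palette 0.58 [ 0.52842816 -0.05490052  0.04      ]
pin 0.87 [0.35065346 0.17538084 0.038     ]
pin 0.66 [ 0.619599   -0.02064198  0.038     ]
pin 0.56 [0.75985163 0.23104499 0.038     ]
top [(0.81, [0.4719, 0.3967, 0.5741, 0.5687])]
circ 528.7721557617188 -53.98774337768555 90.47260284423828
notch 0.61 [0.57077238 0.02610348 0.04      ]
notch 0.49 [0.41521673 0.37663942 0.04      ]
well 0.73 [0.51260436 0.00302018 0.052     ]
palette 0.55 [ 0.53148834 -0.05726704  0.04      ]
palette 0.2 [ 0.52311323 -0.05712509  0.04      ]
pin 0.65 [0.34563112 0.18360868 0.038     ]
pin 0.63 [0.75043642 0.25046286 0.038     ]
pin 0.61 [ 0.61369664 -0.02967337  0.038     ]
pin 0.43 [ 0.39302117 -0.37666064  0.038     ]
spindle [[ 0.53054596 -0.05468561  0.062     ]]
tongue end mid, notch [[ 0.64095548 -0.01809161  0.018     ]] [[0.57020838 0.01087553 0.052     ]]
wells [[ 0.58438233 -0.03916538  0.066     ]
 [ 0.54518142 -0.10829829  0.066     ]
 [ 0.51548546 -0.00100514  0.066     ]
 [ 0.476861   -0.06981915  0.066     ]]
spindle [[ 0.52921356 -0.05371253  0.062     ]]
tongue corners [[ 0.63499846 -0.00305804  0.018     ]
 [ 0.64440503 -0.02551314  0.018     ]] notch [[0.56914772 0.01545343 0.052     ]]
wells [[ 0.51604443 -0.00269645  0.066     ]
 [ 0.58510445 -0.04057582  0.066     ]
 [ 0.47707839 -0.07023045  0.066     ]
 [ 0.54578714 -0.10846352  0.066     ]]
```

Run:
```python
from h import *
for n in("scene","top"): overlay(optics.read_camera(n),[.5307,-.0551],61,19.4,f"pics/ov1{n}.png")
```

```text
(no output)
```

View pics/ov1top.png

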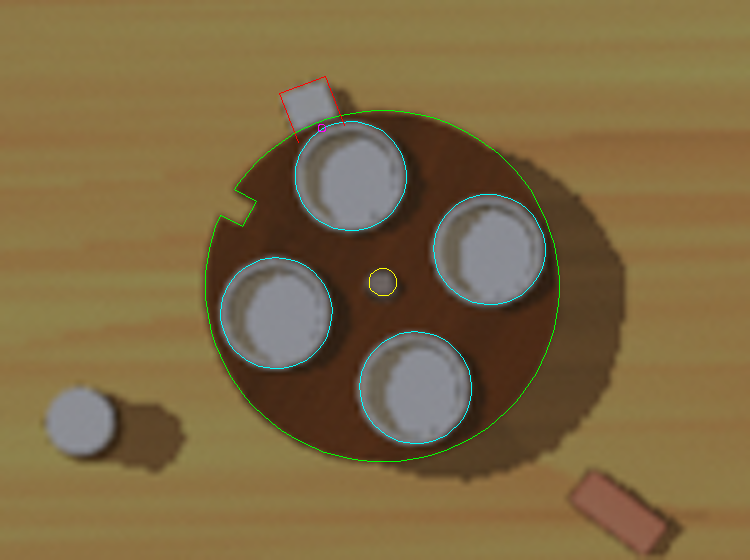

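View pics/ov1scene.png

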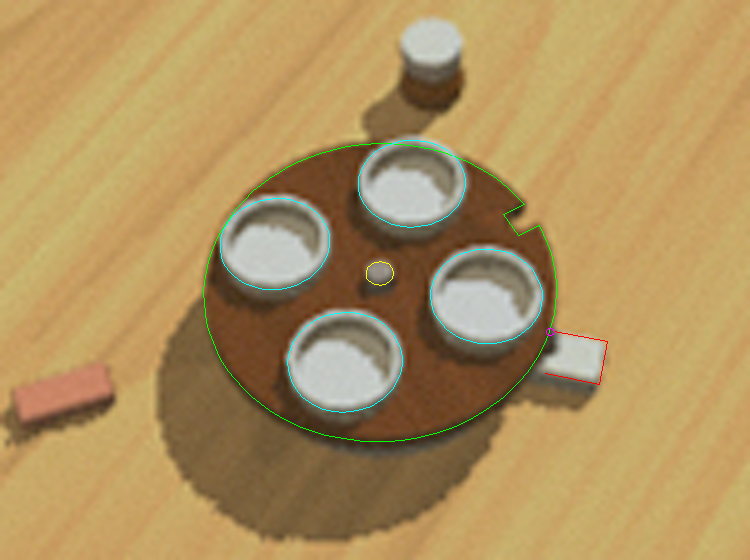

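```bash
cat >> h.py <<'E'
from scipy.spatial.transform import Rotation as Ro
def tool():
    o=telemetry.get_obs(); return o,np.array(o["tool_pos"]),Ro.from_euler("xyz",o["tool_rot"],degrees=True)
def go(tgt,jaw=None):
    """needed shift (mm, tool axes) and rotvec to point down with jaw axis z at angle jaw"""
    o,p,R=tool(); z=R.as_matrix()[:,2]; cur=np.degrees(np.arctan2(z[1],z[0]))
    print("pos",p.round(4),"jaw",cur.round(2),"force",np.round(o["force"],2),"q7",o["qpos"][6].round(1),"t",o["time_s"])
    print("shift mm",(R.inv().apply(np.array(tgt)-p)*1000).round(1))
    if jaw is not None:
        a=np.radians(jaw); Z=np.array([np.cos(a),np.sin(a),0]); X=np.array([0,0,-1.]); G=Ro.from_matrix(np.c_[X,np.cross(Z,X),Z])
        print("rotvec",(R.inv()*G).as_rotvec().round(4))
E
python3 - <<'E'
from h import *
print(tool()[2].as_matrix().round(3))
for j in(12,-168,102,-78): print(j);go([.5307,-.0551,.15],j)
E
```

```text
[[ 0.     0.938  0.347]
 [-0.     0.347 -0.938]
 [-1.    -0.     0.   ]]
12
pos [ 0.2258 -0.6096  0.2396] jaw -69.67 force [-0.16  0.45 -0.23] q7 -3.3 t 1.4
shift mm [  89.5  478.5 -414. ]
rotvec [-1.4254e+00  1.0000e-04  1.0000e-04]
-168
pos [ 0.2258 -0.6096  0.2396] jaw -69.67 force [-0.16  0.45 -0.23] q7 -3.3 t 1.4
shift mm [  89.5  478.5 -414. ]
rotvec [ 1.7162e+00  1.0000e-04 -1.0000e-04]
102
pos [ 0.2258 -0.6096  0.2396] jaw -69.67 force [-0.16  0.45 -0.23] q7 -3.3 t 1.4
shift mm [  89.5  478.5 -414. ]
rotvec [-2.9962e+00 -0.0000e+00  2.0000e-04]
-78
pos [ 0.2258 -0.6096  0.2396] jaw -69.67 force [-0.16  0.45 -0.23] q7 -3.3 t 1.4
shift mm [  89.5  478.5 -414. ]
rotvec [1.454e-01 1.000e-04 0.000e+00]
```

```bash
python3 -m pendant '[[87,[0,29,-25],[-0.1,0,0]],[87,[0,58,-50],[-0.2,0,0]],[87,[0,87,-75],[-0.3,0,0]],[87,[0,116,-100],[-0.4,0,0]],[87,[0,145,-125],[-0.5,0,0]],[87,[0,174,-150],[-0.6,0,0]],[87,[0,203,-175],[-0.7,0,0]],[87,[0,232,-200],[-0.8,0,0]],[87,[0,261,-225],[-0.9,0,0]],[87,[0,290,-250],[-1.0,0,0]]]'
python3 - <<'E'
from h import *
go([.5307,-.0551,.15],14)
E
```

```text
time_s: 2.23
tool_pos: [0.4115, -0.2727, 0.2399]
tool_rot: [-51.1, 89.9, -63.2]
force: [0.1, -0.3, -0.1]
grip_width: 0.0869
pos [ 0.4115 -0.2727  0.2399] jaw -12.1 force [ 0.1  -0.28 -0.06] q7 18.4 t 2.2333
shift mm [ 89.7 237.8  70.9]
rotvec [-0.4556  0.0005  0.001 ]
```

```bash
python3 -m pendant '[[87,[0,30,9],[-0.07,0,0]],[87,[0,60,18],[-0.14,0,0]],[87,[0,90,27],[-0.2,0,0]],[87,[0,120,36],[-0.26,0,0]],[87,[0,150,45],[-0.32,0,0]],[87,[0,180,54],[-0.38,0,0]],[87,[25,210,63],[-0.43,0,0]],[87,[50,237,70],[-0.45,0,0]],[87,[80,237,70],[-0.45,0,0]],[87,[80,237,70],[-0.45,0,0]]]'
python3 - <<'E'
from h import *
go([.5307,-.0551,.075],14)
c=optics.read_camera("scene"); cv2.imwrite("pics/s2.png",cv2.resize(c["image"][100:300,200:440],None,fx=3.2,fy=3))
E
```

```text
time_s: 3.07
tool_pos: [0.5269, -0.0554, 0.1545]
tool_rot: [150.5, 89.5, 164.2]
force: [-1.8, -1.1, -0.4]
grip_width: 0.0868
pos [ 0.5269 -0.0554  0.1545] jaw 13.65 force [-1.78 -1.1  -0.41] q7 11.4 t 3.0667
shift mm [79.4 -0.9  4.4]
rotvec [-0.0061 -0.0078 -0.0045]
```

View pics/s2.png

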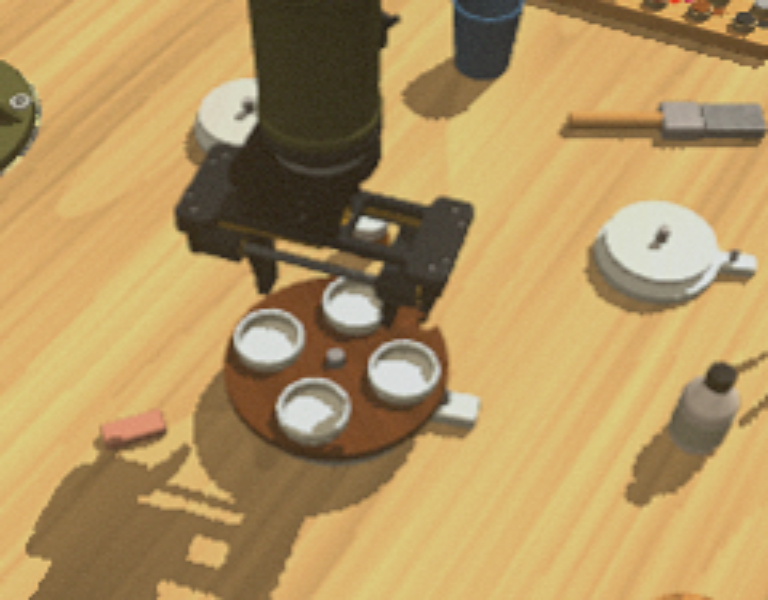

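The gripper is above the palette with its fingers in line with two opposite wells, which are at about (270,340) and (400,370) in the crop.

```bash
python3 -m pendant '[[87,[25,0,2],[0,0,0]],[87,[50,0,2],[0,0,0]],[87,[50,0,2],[0,0,0]],[87,[50,0,2],[0,0,0]]]'
python3 - <<'E'
from h import *
go([.5307,-.0551,.075],16)
E
```

```text
time_s: 3.45
tool_pos: [0.5318, -0.0587, 0.1104]
tool_rot: [-160.7, 90.0, -147.4]
force: [0.8, -0.4, 0.0]
grip_width: 0.0868
pos [ 0.5318 -0.0587  0.1104] jaw 13.3 force [ 0.77 -0.42  0.01] q7 9.4 t 3.45
shift mm [35.4  3.7 -0.2]
rotvec [-0.0472 -0.0007  0.0002]
```

```bash
python3 -m pendant '[[87,[10,3.7,0],[-0.04,0,0]],[87,[20,3.7,0],[-0.04,0,0]],[87,[28,3.7,0],[-0.04,0,0]],[87,[35,3.7,0],[-0.04,0,0]],[87,[35,3.7,0],[-0.04,0,0]]]'
python3 - <<'E'
from h import *
go([.5307,-.0551,.075],16)
c=optics.read_camera("scene"); cv2.imwrite("pics/s3.png",cv2.resize(c["image"][150:270,230:390],None,fx=5,fy=5,interpolation=2))
E
```

```text
time_s: 3.87
tool_pos: [0.5304, -0.0542, 0.0736]
tool_rot: [162.1, 89.9, 177.7]
force: [0.5, 0.5, -0.6]
grip_width: 0.0868
pos [ 0.5304 -0.0542  0.0736] jaw 15.64 force [ 0.47  0.52 -0.58] q7 9.6 t 3.8667
shift mm [-1.4 -0.9  0.1]
rotvec [-0.0063 -0.0017 -0.0006]
```

View pics/s3.png

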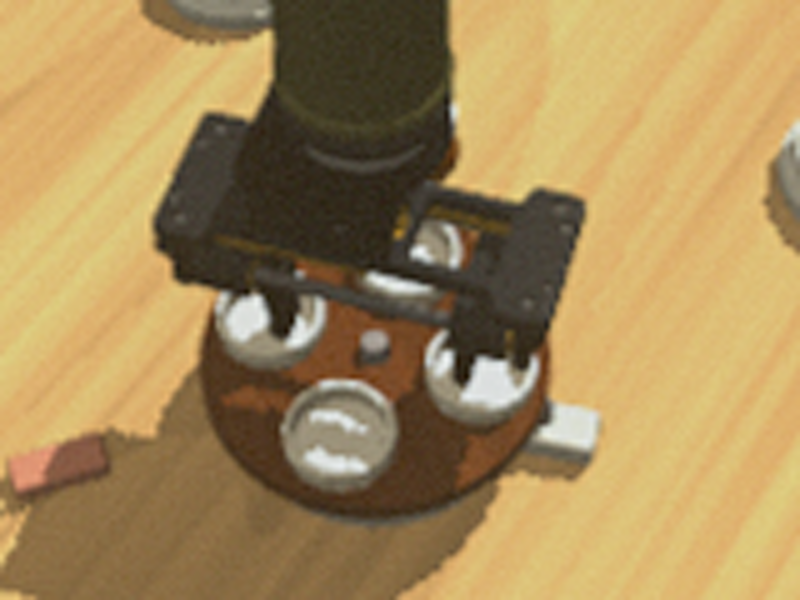

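The fingertips stand inside two opposite wells, at about (285,315) and (490,365), with no contact force. I now turn clockwise as seen from above.

```bash
python3 -m pendant '[[87,[-1,-1,0],[0.08,0,0]],[87,[-1,-1,0],[0.16,0,0]],[87,[-1,-1,0],[0.24,0,0]],[87,[-1,-1,0],[0.32,0,0]],[87,[-1,-1,0],[0.4,0,0]],[87,[-1,-1,0],[0.48,0,0]],[87,[-1,-1,0],[0.56,0,0]],[87,[-1,-1,0],[0.64,0,0]],[87,[-1,-1,0],[0.7,0,0]],[87,[-1,-1,0],[0.7,0,0]]]'
python3 - <<'E'
from h import *
go([.5307,-.0551,.075],-25)
c=optics.read_camera("scene"); overlay(c,[.5307,-.0551],40,19.2,"pics/s4.png")
c=optics.read_camera("top"); overlay(c,[.5307,-.0551],40,19.2,"pics/t4.png")
E
```

```text
time_s: 4.75
tool_pos: [0.5318, -0.0549, 0.0761]
tool_rot: [-3.3, 89.9, -27.8]
force: [-0.3, -0.5, 0.2]
grip_width: 0.087
pos [ 0.5318 -0.0549  0.0761] jaw -24.5 force [-0.26 -0.48  0.17] q7 -28.7 t 4.75
shift mm [ 1.1 -0.7 -0.9]
rotvec [0.0087 0.0009 0.    ]
```

View pics/s4.png

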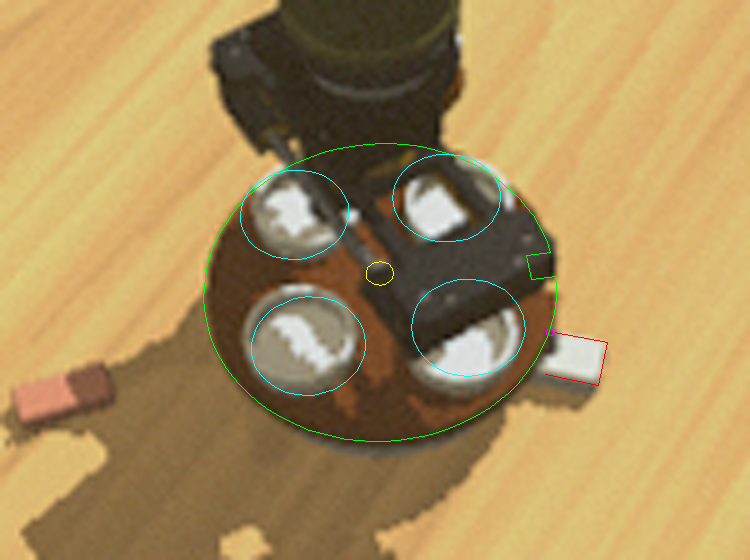

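View pics/t4.png

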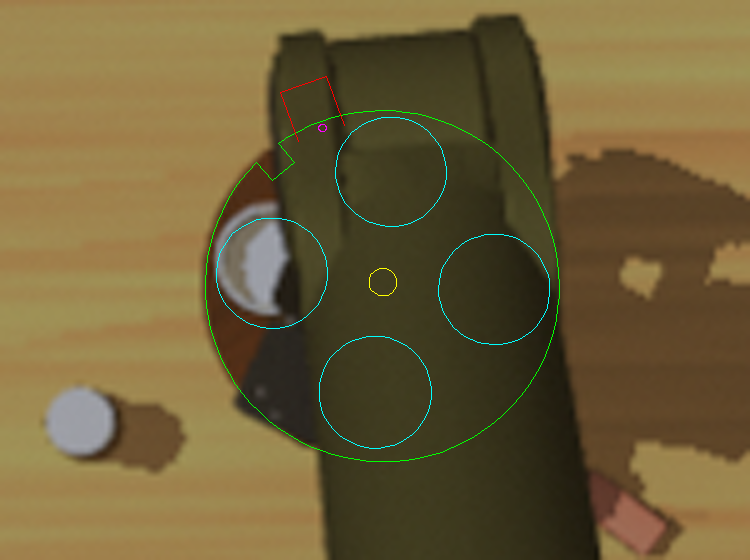

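Run:
```python
from h import *
c=optics.read_camera("scene"); 
for th in (33,30): overlay(c,[.5307,-.0551],th,19.2,f"pics/s5_{th}.png")
```

```text
(no output)
```

View pics/s5_33.png

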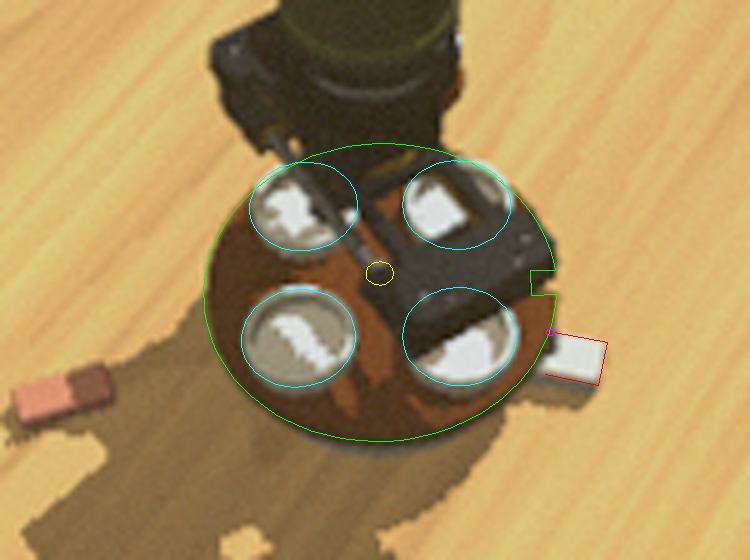

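The wells fit a notch angle of about 33–34°, against a tongue angle of about 19°, so roughly 14° remains.

```bash
python3 -m pendant '[[87,[0,0,0],[0.06,0,0]],[87,[0,0,0],[0.12,0,0]],[87,[0,0,0],[0.18,0,0]],[87,[0,0,0],[0.23,0,0]],[87,[0,0,0],[0.24,0,0]],[87,[0,0,0],[0.24,0,0]]]'
python3 - <<'E'
from h import *
go([.5307,-.0551,.075],-40)
c=optics.read_camera("scene"); overlay(c,[.5307,-.0551],20,19.2,f"pics/s6.png");overlay(c,[.5307,-.0551],20,19.2,f"pics/s6n.png",draw=False)
E
```

```text
time_s: 5.4
tool_pos: [0.5316, -0.0548, 0.0758]
tool_rot: [10.9, 90.0, -27.1]
force: [0.4, -0.6, 0.8]
grip_width: 0.0872
pos [ 0.5316 -0.0548  0.0758] jaw -38.06 force [ 0.45 -0.61  0.78] q7 -41.8 t 5.4
shift mm [ 0.8 -0.8 -0.5]
rotvec [ 0.0338  0.0005 -0.0001]
```

View pics/s6.png

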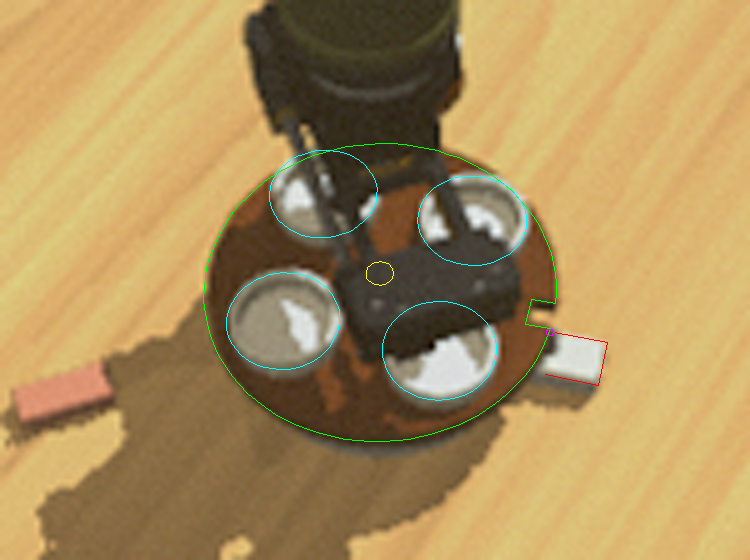

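View pics/s6n.png

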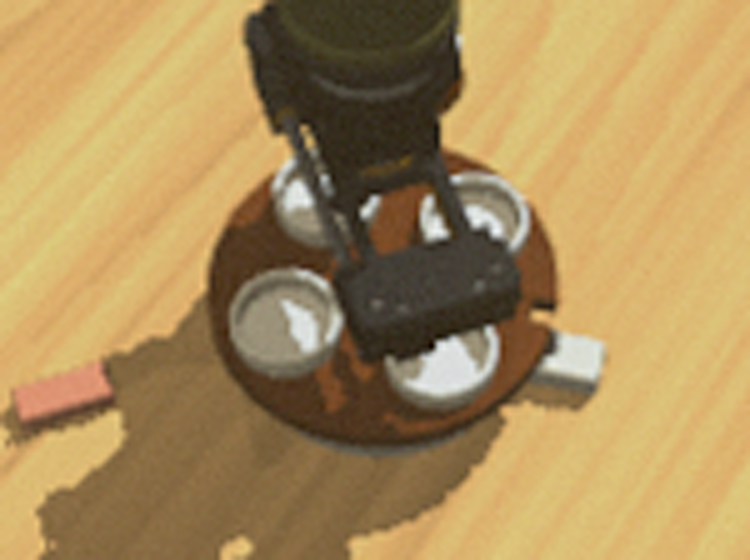

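The notch now shows at about (545,314), next to the tongue at (570,360). I'll back the fingers off the walls, lift out and move aside so the alignment can be measured unobstructed before pressing.

```bash
python3 - <<'E'
from h import *
go([.5307,-.0551-.22,.155])
E
python3 -m pendant '[[87,[0,0,0],[-0.08,0,0]],[87,[0,0,0],[-0.12,0,0]],[87,[-15,0,0],[-0.12,0,0]],[87,[-40,0,0],[-0.12,0,0]],[87,[-80,0,0],[-0.12,0,0]]]'
python3 - <<'E'
from h import *
go([.5307,-.0551-.22,.155])
E
```

```text
pos [ 0.5316 -0.0548  0.0757] jaw -38.05 force [-0.54  0.56  1.42] q7 -41.8 t 5.45
shift mm [ -79.2 -174.   135.1]
time_s: 5.87
tool_pos: [0.5285, -0.0546, 0.153]
tool_rot: [-162.6, 89.6, 166.2]
force: [0.3, -1.1, 0.8]
grip_width: 0.0869
pos [ 0.5285 -0.0546  0.153 ] jaw -31.2 force [ 0.32 -1.12  0.76] q7 -32.5 t 5.8667
shift mm [  -2.5 -187.4  116.1]
```

```bash
python3 -m pendant '[[87,[0,-34,21],[0,0,0]],[87,[0,-68,42],[0,0,0]],[87,[0,-102,63],[0,0,0]],[87,[0,-136,84],[0,0,0]],[87,[0,-170,105],[0,0,0]],[87,[0,-190,117],[0,0,0]],[87,[0,-190,117],[0,0,0]]]'
cat > fit.py <<'E'
from h import *
import sys
from scipy.optimize import least_squares
dz=float(sys.argv[1]) if len(sys.argv)>1 else 0
for n in("scene","top"):
    c=optics.read_camera(n); im=c["image"].astype(np.float32); z=.04-dz
    # notch/tongue angle: polar unwrapping at palette top / tongue top
    sat=im.max(2)-im.min(2); br=im[...,0]  # blue: white parts high, wood low
    ctr=np.array([.5307,-.0551])
    def samp(P,I): q=proj(c,P).astype(np.float32); return cv2.remap(I,q[:,:1],q[:,1:],cv2.INTER_LINEAR)[:,0]
    a=np.radians(np.arange(-5,45,.25)); 
    # tongue: radius 100..116 at z .018 ; blue-channel
    L=np.arange(-.026,.0261,.0005)
    def wid(rads,z,phi,I):
        u=np.array([np.cos(phi),np.sin(phi)]); v=np.array([-u[1],u[0]])
        return np.mean([samp(np.c_[ctr+r*u+L[:,None]*v,np.full(len(L),z)],I) for r in rads],0)
    p=wid(np.arange(.102,.115,.002),.018,np.radians(19.4),br); print(n,"tongue prof",p[::4].round().astype(int))
    w=np.clip(p-(p.min()+p.max())/2,0,None); print(" tongue off mm",(w*L).sum()/w.sum()*1000)
    rd=im[...,2]
    p=wid(np.arange(.079,.088,.0015),z+.012,np.radians(20),rd); print("notch prof R",p[::4].round().astype(int))
    # wells: fit th + centre from white mask (model sum of blue inside annuli)
    t=np.linspace(0,2*np.pi,60)
    def cost(x):
        s=0
        for k in range(4):
            A=np.radians(x[2]+45+90*k); w0=np.array(x[:2])+.056*np.array([np.cos(A),np.sin(A)])
            for r,sg in((.0265,1),(.030,-1)):
                P=np.c_[w0+r*np.c_[np.cos(t),np.sin(t)],np.full(60,z+.026)]; s-=sg*samp(P,br).mean()
        return s
    from scipy.optimize import minimize
    r=min((minimize(cost,[*ctr,th],method="Nelder-Mead",options=dict(initial_simplex=[[*ctr,th],[ctr[0]+.002,ctr[1],th],[ctr[0],ctr[1]+.002,th],[*ctr,th+2]])) for th in(17,20,23)),key=lambda r:r.fun)
    print(" wells fit",r.x.round(4),r.fun)
    overlay(c,ctr,20,19.4,f"pics/f_{n}_{sys.argv[2]}.png",s=8,half=46,dz=dz,draw=False)
E
python3 fit.py 0 a
```

```text
time_s: 6.45
tool_pos: [0.5305, -0.2861, 0.1549]
tool_rot: [-77.1, 89.8, -108.9]
force: [-1.7, -0.4, 0.2]
grip_width: 0.0871
scene tongue prof [ 69  67  66  71  77  79  92 127 171 199 209 207 207 206 205 205 207 209
 202 180 140 111 107 108 110 110 110]
 tongue off mm 1.2602220638464097
notch prof R [114 118 120 122 121 121 123 120 118 122 145 178 204 187 133  71  70  85
 101 115 120 117 118 119 119 121 123]
 wells fit [ 0.5304 -0.0522 19.545 ] -381.9032287597656
top tongue prof [ 81  80  74  65  60  58  67 102 142 164 166 166 166 166 166 167 167 167
 162 139 100  80  81  81  81  81  81]
 tongue off mm 0.9352870579401927
notch prof R [ 98  95  92  89  88  87  87  87  87  89  93  90  82  81  78  87  99 102
  89  85  85  85  85  86  88  88  89]
 wells fit [ 0.531  -0.053  19.5557] -352.5854187011719
```

View pics/f_top_a.png

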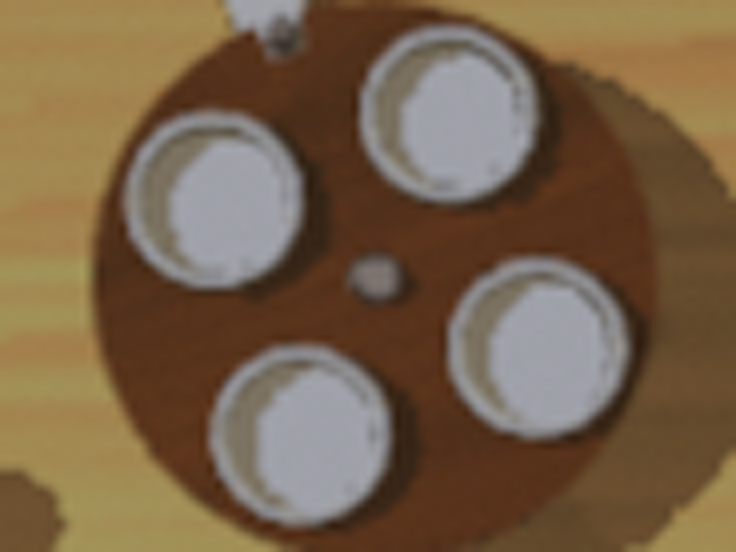

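View pics/f_scene_a.png

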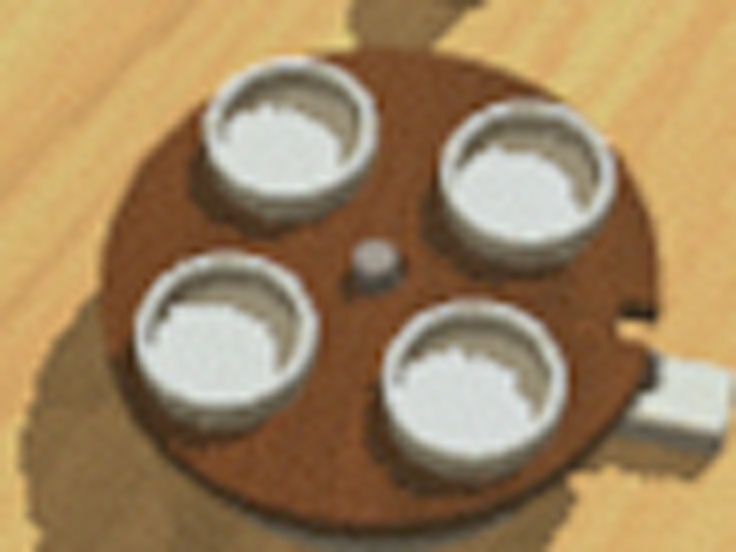

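The fits agree on a notch angle of 19.5° about the palette's centre. In the top view the dark pin is visible inside the notch at about (283,35). I'll zoom in on that with model overlays to measure the lateral error.

```bash
cat > zoom.py <<'E'
from h import *
import sys
dz=float(sys.argv[1]); tag=sys.argv[2]
tiles=[]
for n in("top","scene"):
    c=optics.read_camera(n); u0=proj(c,[[.6146,-.0235,.045]])[0]; h=14; x0,y0=int(u0[0]-h),int(u0[1]-h); s=14
    raw=cv2.resize(c["image"][y0:y0+2*h,x0:x0+2*h],None,fx=s,fy=s,interpolation=cv2.INTER_CUBIC); raw=cv2.convertScaleAbs(raw,alpha=1.3)
    im=raw.copy(); ctr=np.array([.5307,-.0540])
    for nm,P in outline(ctr,19.5,19.5,dz):
        if nm in("pal","ton","pin"):
            q=(proj(c,P)-[x0,y0]+.5)*s; cv2.polylines(im,[np.round(q).astype(np.int32)],nm!="ton",{"pal":(0,255,0),"ton":(0,0,255),"pin":(255,0,255)}[nm],1)
    tiles.append(np.hstack([raw,im])[:, :784])
for t,n in zip(tiles,("top","scene")): cv2.imwrite(f"pics/z_{n}_{tag}.png",t)
E
python3 zoom.py 0 a
```

```text
(no output)
```

View pics/z_top_a.png

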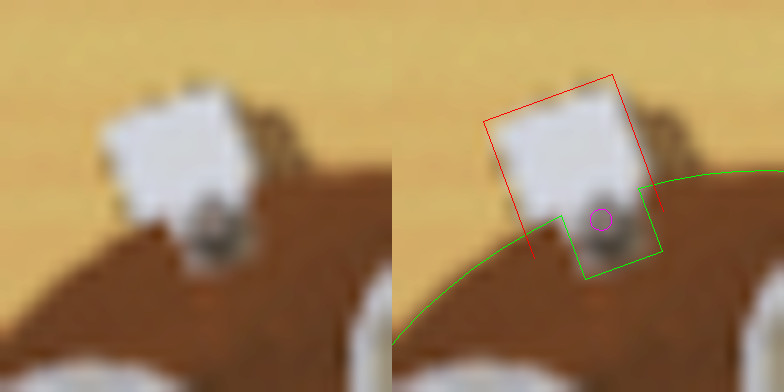

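View pics/z_scene_a.png

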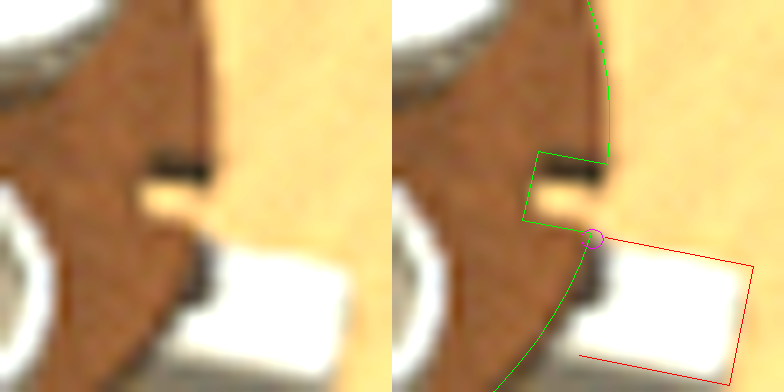

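Top view: the pin at (610,225) is centred in the notch, within about 1 mm. The scene view is consistent with this, with the pin at (595,270) below the rim. I go back in over the well pair at -25.5°/154.5° to press on both sides at once.

Run:
```python
from h import *
go([.5307,-.0540,.105],-25.5)
```

```text
pos [ 0.5331 -0.2762  0.1554] jaw -31.15 force [ 0.32 -0.14 -0.54] q7 -11.4 t 6.65
shift mm [  50.6  188.9 -116.9]
rotvec [-0.0986 -0.0007 -0.001 ]
```

```bash
python3 -m pendant '[[87,[0,31,-19],[-0.02,0,0]],[87,[0,62,-38],[-0.04,0,0]],[87,[0,93,-57],[-0.06,0,0]],[87,[0,124,-77],[-0.08,0,0]],[87,[0,155,-96],[-0.1,0,0]],[87,[0,180,-111],[-0.1,0,0]],[87,[0,189,-117],[-0.1,0,0]],[87,[20,189,-117],[-0.1,0,0]],[87,[40,189,-117],[-0.1,0,0]],[87,[40,189,-117],[-0.1,0,0]]]'
python3 - <<'E'
from h import *
go([.5307,-.0540,.073],-25.5)
E
```

```text
time_s: 7.48
tool_pos: [0.528, -0.0543, 0.1123]
tool_rot: [-159.6, 89.7, 175.0]
force: [-1.0, -0.3, 0.2]
grip_width: 0.0873
pos [ 0.528  -0.0543  0.1123] jaw -25.38 force [-1.03 -0.3   0.16] q7 -28.1 t 7.4833
shift mm [39.3  1.5  2.5]
rotvec [ 0.0021 -0.0057  0.0021]
```

```bash
python3 -m pendant '[[87,[10,0,0],[0,0,0]],[87,[20,0,0],[0,0,0]],[87,[34,0,0],[0,0,0]],[87,[34,0,0],[0,0,0]],[87,[34,0,0],[0,0,0]]]'
python3 - <<'E'
from h import *
go([.5307,-.0540,.069],-25.5)
E
```

```text
time_s: 7.9
tool_pos: [0.5305, -0.0557, 0.0812]
tool_rot: [-168.2, 89.9, 166.2]
force: [0.5, -0.3, 0.5]
grip_width: 0.0869
pos [ 0.5305 -0.0557  0.0812] jaw -25.56 force [ 0.47 -0.3   0.46] q7 -29.3 t 7.9
shift mm [12.2  1.6 -0.6]
rotvec [-0.0011 -0.0011  0.0002]
```

```bash
python3 -m pendant '[[87,[6,1.5,0],[0,0,0]],[87,[11,1.5,0],[0,0,0]],[87,[12,1.5,0],[0,0,0]],[87,[13,1.5,0],[0,0,0]],[87,[14,1.5,0],[0,0,0]],[87,[14,1.5,0],[0,0,0]]]'; python3 -m pendant '[[87,[1,0,0],[0,0,0]],[87,[2,0,0],[0,0,0]],[87,[2,0,0],[0,0,0]]]'; python3 -m pendant '[[87,[1,0,0],[0,0,0]],[87,[2,0,0],[0,0,0]],[87,[2,0,0],[0,0,0]]]'
```

```text
time_s: 8.4
tool_pos: [0.5316, -0.0542, 0.0679]
tool_rot: [-18.8, 90.0, -44.3]
force: [-1.1, -0.9, 4.0]
grip_width: 0.0872
time_s: 8.65
tool_pos: [0.5316, -0.0542, 0.0658]
tool_rot: [-2.5, 90.0, -28.0]
force: [-2.1, 0.4, 4.6]
grip_width: 0.0869
time_s: 8.9
tool_pos: [0.5316, -0.0542, 0.0636]
tool_rot: [15.6, 90.0, -9.9]
force: [-1.9, 1.0, 3.7]
grip_width: 0.0872
```

The palette is 5.4 mm down at about 4 N, well past the 2 mm where a misaligned rim would meet the pin. Continuing to the stop.

```bash
python3 -m pendant '[[87,[1,0,0],[0,0,0]],[87,[2,0,0],[0,0,0]],[87,[3,0,0],[0,0,0]],[87,[3,0,0],[0,0,0]]]'; python3 -m pendant '[[87,[1,0,0],[0,0,0]],[87,[2,0,0],[0,0,0]],[87,[2,0,0],[0,0,0]]]';  python3 -m pendant '[[87,[1,0,0],[0,0,0]],[87,[1,0,0],[0,0,0]]]'
```

```text
time_s: 9.23
tool_pos: [0.5316, -0.0542, 0.0605]
tool_rot: [31.0, 90.0, 5.5]
force: [-0.6, 0.9, 3.2]
grip_width: 0.0872
time_s: 9.48
tool_pos: [0.5317, -0.0542, 0.0594]
tool_rot: [-75.8, 90.0, -101.3]
force: [-2.5, 0.8, 10.6]
grip_width: 0.087
time_s: 9.65
tool_pos: [0.5317, -0.0541, 0.0593]
tool_rot: [-80.0, 90.0, -105.5]
force: [-6.3, 0.7, 17.1]
grip_width: 0.087
```

The force rose to 17 N at TCP z = 0.0593, which is the firm stop and matches the expected 0.059. Now straight up and away.

```bash
python3 -m pendant '[[87,[-2,0,0],[0,0,0]],[87,[-5,0,0],[0,0,0]],[87,[-15,0,0],[0,0,0]],[87,[-40,0,0],[0,0,0]],[87,[-80,0,0],[0,0,0]],[87,[-100,0,0],[0,0,0]]]';  python3 -m pendant '[[87,[0,-34,21],[0,0,0]],[87,[0,-68,42],[0,0,0]],[87,[0,-102,63],[0,0,0]],[87,[0,-136,84],[0,0,0]],[87,[0,-170,105],[0,0,0]],[87,[0,-190,117],[0,0,0]],[87,[0,-190,117],[0,0,0]]]'; python3 fit.py 0.01 b; python3 zoom.py 0.01 b
python3 - <<'E'
from h import *
for n in("scene","top"):
    c=optics.read_camera(n); cv2.imwrite(f"pics/end_{n}.png",c["image"]); M=c["cam_to_world"]
    for a in range(0,360,45):   # palette top height by depth, between wells
        P=np.array([[.5307+.045*np.cos(np.radians(a+19.5)),-.054+.045*np.sin(np.radians(a+19.5)),.042]])
        if a%90: continue
        u,v=np.round(proj(c,P)[0]).astype(int); d=np.median(c["range_z"][v-1:v+2,u-1:u+2]); s=cv2.undistortPoints(np.array([[[float(u),float(v)]]]),*KD(c))[0,0]
        print(n,a,(M@[s[0]*d,-s[1]*d,-d,1])[:3].round(4))
E
```

```text
time_s: 10.15
tool_pos: [0.5329, -0.0543, 0.1612]
tool_rot: [18.3, 89.8, -7.2]
force: [0.5, 0.4, -0.0]
grip_width: 0.0868
time_s: 10.73
tool_pos: [0.5534, -0.2846, 0.1571]
tool_rot: [-75.5, 89.8, -101.6]
force: [-0.2, -0.4, -1.2]
grip_width: 0.0869
scene tongue prof [ 70  67  67  72  76  79  93 127 171 200 211 210 208 208 206 206 209 211
 203 181 143 113 109 112 112 111 110]
 tongue off mm 1.2647218881552884
notch prof R [113 116 119 119 121 123 123 123 123 121 120 133 163 175 144  78  74  88
 106 117 121 119 119 120 120 121 123]
 wells fit [ 0.5305 -0.0523 19.4888] -390.58905029296875
top tongue prof [ 82  80  75  66  60  58  67 103 143 164 167 167 166 166 167 168 168 169
 163 140 101  81  81  81  81  81  81]
 tongue off mm 0.9611936938919823
notch prof R [ 98  95  91  89  88  87  87  88  87  87  86  84  80  79  80  91 105 105
  91  86  86  85  87  87  86  88  90]
 wells fit [ 0.531  -0.0531 19.4998] -353.4136047363281
scene 0 [ 0.5726 -0.0379  0.0421]
scene 90 [ 0.5164 -0.0125  0.0442]
scene 180 [ 0.489  -0.0702  0.0435]
scene 270 [ 0.547  -0.0964  0.0428]
top 0 [ 0.5723 -0.0381  0.0412]
top 90 [ 0.5155 -0.0117  0.0421]
top 180 [ 0.4891 -0.0701  0.0417]
top 270 [ 0.5453 -0.0967  0.0426]
```

View pics/z_top_b.png

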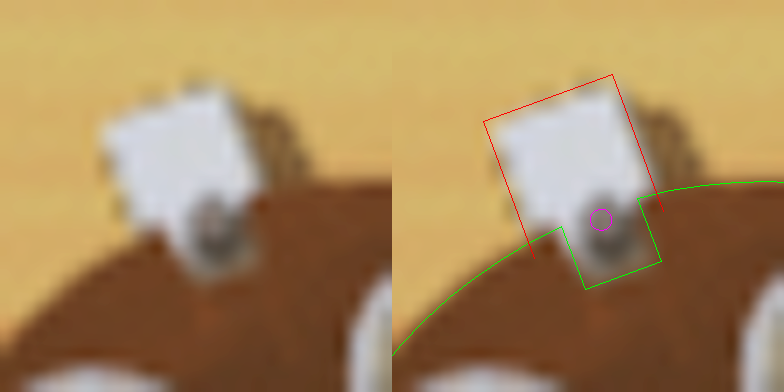

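View pics/z_scene_b.png

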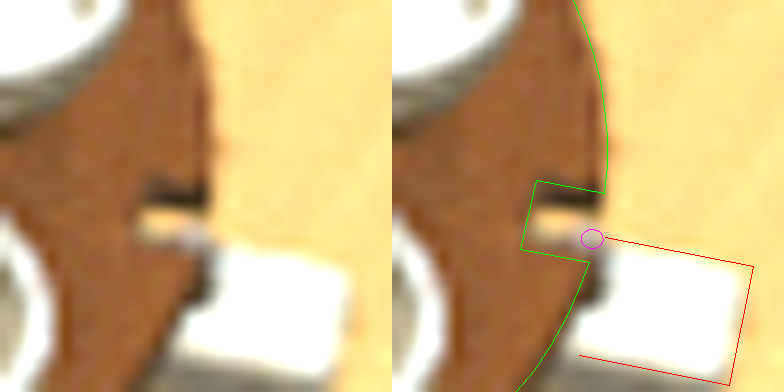

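View pics/end_scene.png

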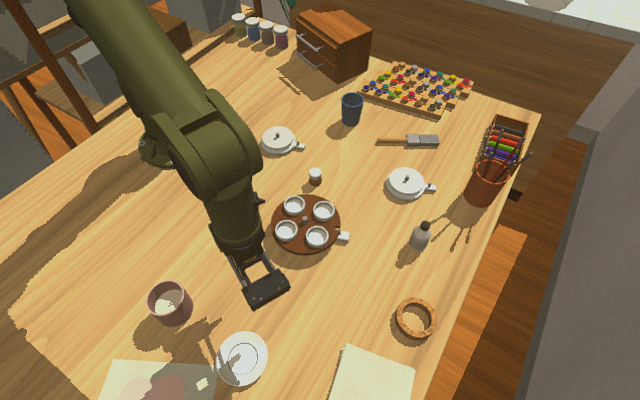

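The pin stands in the notch in both views. The palette's top is at about 42 mm all round, as expected when home, and the bystanders have not moved. The arm is clear, so I hand in.

```bash
python3 -c "
from cell import env; print(env.sign_off())"
```

```text
the job is handed in; nothing more can be done
None
```

The palette is turned, pressed fully home on the largest stand with the pin in the notch, and the job is handed in, at about 11 s on the robot's clock.

- **Turning:** I put the open fingertips into two opposite wells rather than using a single fingertip. I turned the palette about 41° clockwise by their walls, then lifted the hand clear to check. The notch was over the pin to within about 1 mm.
- **Pressing:** I pressed straight down on the floors of two opposite wells. It slid at about 3–5 N to the firm stop, where the force rose to 17 N with the tool at z = 59.3 mm (59 mm expected). Then I came away straight up.

**Last checks:** The camera depth readings put the palette's top at 41–44 mm, against 42 mm when home. The pin shows inside the notch in both cameras, the notch stayed at 19.5° after I let go, and the bystanders look unmoved.

**Disagreements:** The palette's centre came out 1–3 mm apart in y between methods. The tongue's direction came out between 19° and 20°. Early on, the network's best scene-camera mask for the palette was really the eraser, so I did not use it. None of these affected the fit.

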